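# Hold the spring probe on the marked test pad

### The arm

A 6-joint arm with a two-finger parallel gripper is mounted at the origin on a cart in front of the work surface, level with it; the furniture and walls round the work are solid. World frame = base frame: x ahead of the robot, y to its left, z up, the work surface at z = 0. Lengths are in m, angles in rad, forces in N, time in s.
With the tool pointing down it reaches from about 0.225 to 0.875 m from the base axis. Payload 3.4 kg.
Tool frame: the origin (TCP) lies on the mounting face of the last link; the fingertips stand 173 mm ahead of it and the grasp point (between the pads) lies 155 mm ahead of it; x points along the fingers, y is the direction in which the jaws open and shut, and the axes are right-handed (so a half turn about x gives the same grasp; the last joint's range is limited). The gripper opens to 85 mm and grips with 20 to 120 N. Pads are 22 mm wide; open, the fingers measure 114 mm over their backs; the gripper's body (76 mm by 85 mm) begins 54 mm behind the grasp point. The pads swing forward as they close: fully open they stand 13 mm farther back than shut.
Start: joints at [1.086, 0.276, 1.505, -0, 1.361, -0.121], TCP at [0.205, 0.537, 0.405] pointing down, gripper open.
Joint ranges: [-2.89, 2.89], [-0.75, 2.08], [0.22, 2.7], [-1.18, 4.32], [0.11, 2.71], [-2.7, 2.7]. Speed limits (rad/s): [2.57, 2.57, 3.14, 3.14, 3.14, 3.14].

### API

Orientations are given as a unit quaternion [w, x, y, z].
In Python, from rig import manip gives the robot as it stands.
- The arm moves only by the tool arm_command, never from a script. Its argument "targets" is a list of rows, each an object with "dp": the shift along the tool's x, y, z in m, a list of three; "turn": the turn, a rotation vector about the tool's x, y, z in degrees, a list of three; "grip": the opening, from -1 (shut) to 1 (fully open). In form: [{"dp": [tx, ty, tz], "turn": [wx, wy, wz], "grip": grip}, ...]. A call has 1 to 8 rows; each row shifts and turns the commanded pose from where the row before left it, along the tool's axes as they then stand; what a row does not reach is not made up. A row lasts 1/10 s, in which the tool goes at most 50 mm and 8.59 degrees, less where a joint would pass 70% of its speed; a pose out of reach is approached as far as the arm can. A call with a gripper value outside its range is refused whole. The fingers move at their own pace and stop on an object; "grip_force" is the grip in N (left out, the last holds). Time passes only in rows, so rows that do not move let the fingers close. It gives the time, the measured TCP pose, the force and the opening at its end, in the units of the state.
- manip.get_state(): the state, without advancing time (a new reading comes with each control period).
- manip.get_image(name): name is "side" or "top" or "wrist"; returns the picture (420x560x3 uint8, red, green, blue); there is no depth.
- manip.calibration(name): a dict with "fx", "fy", "cx", "cy" (pixels), "R" (3x3) and "t" (3): a world point X has camera coordinates R X + t. Camera axes: x right, y down, z forward; pixel columns grow to the right and rows downward; lengths in m; the calibration is good to about 2 mm. A picture is of the moment at which its call begins: read the wrist's pose just before it. calibration takes no time and is no camera call; for the wrist camera it gives the pose at the moment of the call.
- manip.sign_off(): hands the job in, once; it reports no verdict.
The state is a dict: "clock": time; "qpos": joint angles; "qd": joint speeds; "effort": joint torques, N m; "position": TCP position; "ee_rot": TCP orientation; "contact_force": force on the tool from outside, world axes, zero at the start; "moment": the same for the moment, N m; "width": finger opening in m.
Only numpy, scipy, OpenCV 4.12 (cv2) and the standard library are available. Lean on these libraries where they do the work, as an engineer would, in place of code of your own. Each camera call takes 0.05 s, during which the arm holds its last target.

### The job

First swing the bench magnifier clear of the circuit board, at least 75 degrees round to the left from straight over the board. Then take the orange test probe out of its stand and hold it upright with its brass tip on the one pad that has the blue ring, pressing lightly until the spring tip is about half way in. Finish while still holding the probe there in the gripper; never touch the plain pads with it, do not press hard, and leave the loupe, the blue memory stick and the timer where they are.

Things in the scene. Friction and masses are not known exactly. Their poses are not given: they have to be found in the camera images.
- test_board: fixed circuit board in a low black holder, 104 (x) x 94 (y) mm, board surface 16 mm above the bench; origin at the centre of its underside. A 33x37 mm joystick unit 16 mm tall stands on its right far quarter (centre at x +25, y -19 mm in the board's frame). The three pads lie on the other three quarters in any order, each about 36 mm from the centre
- marked_pad_top (a point): centre of the top face of the marked pad: a fixed round brass pad 14 mm across with a blue ring 24 mm across round its foot, its top 20 mm above the bench (4 mm above the board)
- marked_pad: the same marked pad; origin at its underside, 4 mm below the top face
- plain_pad_1: plain brass pad without a ring, same size as the marked one, not to be touched; origin at its underside, 4 mm below its top face
- plain_pad_2: the other plain brass pad, as plain_pad_1
- magnifier_hinge (a point): point on the magnifier's vertical hinge axis, on top of its grey base and steel post (base 80 mm across), 131 mm above the bench, level with the arm. The arm is 10 mm thick and carries a white ring 98 mm across with a clear lens, its centre 150 mm from the axis
- magnifier_handle (a point): middle of the exposed part of the magnifier's upright black handle pin with a red band: 14 mm in diameter, 50 mm long, its foot on a tab at the far end of the ring, 213 mm from the hinge axis. This point is 161 mm above the bench; the tab's top is 26 mm below it and the pin's top 23 mm above it. May be gripped from above or pushed sideways
- magnifier (a joint): swing of the magnifier arm in rad: 0 = lens over the middle of the board; grows as the arm swings clockwise seen from above (its handle goes to the robot's left); range -0.1 to 2.0. Slight friction (about 0.1 N m): it stays where it is left
- probe_stand: fixed square grey stand, foot 68x68x8 mm, block 44x44 mm and 55 mm tall with an upright square hole of 16 mm through it; origin at the centre of its underside. The probe hangs upright in it by its collar; lift it straight up at least 50 mm to clear the hole
- probe: loose test probe, about 60 g, 113 mm long, standing upright in the stand; origin on its axis at the free end of the tip (tip not pressed), z along the axis from the tip to the handle. Brass spring tip 6 mm thick with a round end; steel barrel 11 mm thick from 14 mm up; black collar 29 mm across from 45 to 51 mm; orange square handle 16x16 mm with rounded edges from 51 to 111 mm, its flat sides facing the probe's x and y axes
- probe_grip (a point): centre of the probe's orange handle, on its axis, 81 mm from the end of the unpressed tip; its z is the probe's axis
- probe_tip (a point): end of the brass spring tip (it moves with the tip as that is pressed in)
- plunger (a joint): how far the spring tip is pressed into the probe, in m: 0 = out, 0.010 = fully in. It takes about 0.8 N to start and 0.4 N more per mm (2.8 N at half way, 4.8 N fully in)
- loupe: bystander: black eye loupe, 36 mm across and tall; origin under its centre
- dongle: bystander: blue memory stick, 18x48x12 mm; origin under its centre
- timer: bystander: white timer, 32x58x45 mm; origin under its centre

How it is judged:
On the way, in this order (a step that is already met when the one before it is completed fails the run):
1. the magnifier is swung clear (at least 1.2 rad) while the probe is still in its stand (value of joint magnifier above 1.2 rad and z of probe_grip in the frame of probe_stand below 0.11 m), for 0.2 s.
2. the gripper has lifted the probe out of its stand (z of probe_grip in the frame of probe_stand above 0.13 m and contact force between probe and probe_stand below 0.1 N and contact force between the fingers and probe above 1 N), for 0.1 s.
At the end, for the whole second after the job is handed in: Gripper still holds the probe: tip within 6 mm of the marked pad's centre, 1.2 to 7 N, spring tip 2 to 8.5 mm in, within 8 degrees of upright, still, touching neither stand nor board; magnifier at least 1.15 rad clear; loupe, memory stick and timer moved under 20 mm (value of joint magnifier above 1.15 rad and horizontal distance between probe_tip and marked_pad_top below 0.006 m and contact force between probe and marked_pad between 1.2 and 7 N and value of joint plunger between 0.002 and 0.0085 m and angle between probe_grip's own z axis and vertical below 0.14 rad and height (world z) of probe_grip above 0.085 m and contact force between the fingers and probe above 1 N and contact force between probe and probe_stand below 0.1 N and contact force between probe and test_board below 0.1 N and linear speed of probe below 0.01 m/s and distance of each of loupe, dongle, timer from where it was at the start of the episode below 0.02 m); the arm keeps its last pose, push and grip.
It fails at once if the probe presses the marked pad or the board hard (over 14 N) (contact force between probe and marked_pad above 14 N or contact force between probe and test_board above 14 N).
It fails at once if the probe touches a plain pad (contact force between probe and plain_pad_1 above 0.3 N or contact force between probe and plain_pad_2 above 0.3 N).
It fails at once if the loupe, memory stick or timer is shifted by over 20 mm (distance of any of loupe, dongle, timer from where it was at the start of the episode above 0.02 m).
It also fails if it takes over 51 s, if anything falls off the work surface, if the arm or the gripper's body presses on something with over 40 N, if the wrist force passes 120 N, or if a joint passes its speed limit or range.

## Working session

There is one attempt and no reset: what is moved stays moved. The work goes in short steps, Python scripts to look and compute and a tool call to move; the robot and the scene stay as the last step left them, time stands still between calls to the robot, and variables do not carry over. Pictures are saved under pics/ and viewed, and the job is handed in when it is done.

Besides the shell and the picture viewer there is one more tool, called after "Call:" by a JSON object that holds its "api" and its "payload". arm_command: Moves the arm, as the interface text tells. Its arguments: {"type":"object","properties":{"targets":{"type":"array"},"grip_force":{"type":"number"}},"required":["targets"]}

```bash
mkdir -p pics; python3 - <<'E'
from rig import manip
import cv2
s=manip.get_state()
for k,v in s.items(): print(k,v)
for n in ["side","top","wrist"]:
    im=manip.get_image(n); cv2.imwrite(f"pics/{n}0.png",im[:,:,::-1])
    c=manip.calibration(n); print(n,{k:(v if not hasattr(v,'tolist') else v.tolist()) for k,v in c.items()})
E
```

```text
clock 0.0
qpos [ 1.08600386e+00  2.76619453e-01  1.50614608e+00  2.36056610e-05
  1.36069797e+00 -1.20991547e-01]
qd [ 0.000327    0.0004805  -0.00027987  0.00032215 -0.00192032 -0.00081767]
effort [ 3.96612040e-05 -4.16772795e+01 -2.45806700e+01  1.57667187e-04
  1.13140073e-02  8.61335195e-06]
position [0.20449953 0.53718135 0.40382031]
ee_rot [ 0.695235    0.12728768  0.69564517 -0.12854548]
contact_force [ 0.65862127  0.34350917 -1.14788983]
moment [ 0.02900869 -0.01463625  0.02236496]
width 0.08534529742536967
side {'fx': 465.93255341291496, 'fy': 465.93255341291496, 'cx': 282.5759061349585, 'cy': 213.60517181624314, 'R': [[0.9547734231137881, -0.2964889981057857, 0.022405010997692612], [-0.15751312406949539, -0.5682648701004146, -0.8076290318925059], [0.2521851031711569, 0.7675736521090248, -0.589265103604962]], 't': [-0.5292021426194831, 0.17738659756321737, 0.9514031090463712]}
top {'fx': 431.2560670231264, 'fy': 431.2560670231264, 'cx': 279.8324843067572, 'cy': 208.10587713256825, 'R': [[-0.011409491398380402, -0.9999152010112896, -0.006278080326254174], [-0.9753996339732952, 0.012511608926729501, -0.22008864960925717], [0.22014853520019637, 0.0036125376976852727, -0.975459672165175]], 't': [-0.023759222920677902, 0.5645234888740303, 1.1100977664718628]}
wrist {'fx': 334.8293315090859, 'fy': 334.8293315090859, 'cx': 280.386251002848, 'cy': 205.16802229668872, 'R': [[0.35560365171568575, 0.9346336931280665, -0.0024295177016233085], [0.8946595952964451, -0.3396401414673234, 0.2902219544556544], [0.2704260553838569, -0.10537757813619385, -0.9569562762193891]], 't': [-0.5741014594838975, -0.038519468619956046, 0.37944426372174656]}
```

View pics/side0.png

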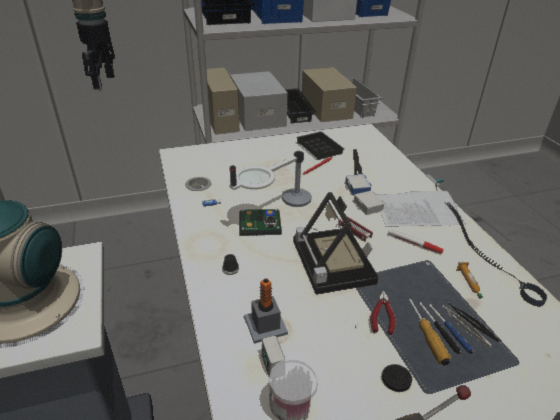

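View pics/top0.png

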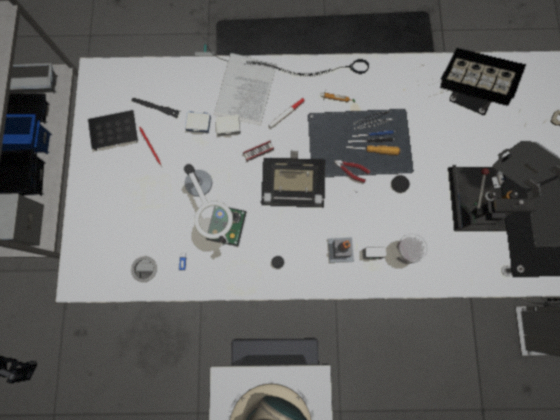

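View pics/wrist0.png

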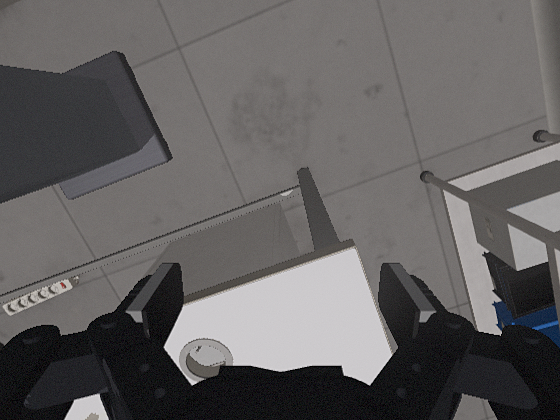

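```bash
cat > h.py <<'E'
from rig import manip
import numpy as np, cv2
def K(n): return manip.calibration(n)
def ray(c,u,v):
    R=np.array(c['R']);t=np.array(c['t'])
    d=R.T@np.array([(u-c['cx'])/c['fx'],(v-c['cy'])/c['fy'],1]); return -R.T@t,d
def onz(c,u,v,z):
    o,d=ray(c,u,v); return o+d*(z-o[2])/d[2]
def tri(c1,p1,c2,p2):
    o1,d1=ray(c1,*p1);o2,d2=ray(c2,*p2)
    s=np.linalg.lstsq(np.c_[d1,-d2],o2-o1,rcond=None)[0]
    a=o1+d1*s[0];b=o2+d2*s[1]; return (a+b)/2,np.linalg.norm(a-b)
def proj(c,X):
    p=np.array(c['R'])@np.array(X)+np.array(c['t']); return c['fx']*p[0]/p[2]+c['cx'],c['fy']*p[1]/p[2]+c['cy']
E
python3 - <<'E'
import cv2
t=cv2.imread('pics/top0.png'); s=cv2.imread('pics/side0.png')
cv2.imwrite('pics/tA.png',cv2.resize(t[150:290,120:320],None,fx=4,fy=4,interpolation=cv2.INTER_CUBIC))
cv2.imwrite('pics/tB.png',cv2.resize(t[220:280,300:440],None,fx=5,fy=5,interpolation=cv2.INTER_CUBIC))
cv2.imwrite('pics/sA.png',cv2.resize(s[140:290,170:350],None,fx=4,fy=4,interpolation=cv2.INTER_CUBIC))
cv2.imwrite('pics/sB.png',cv2.resize(s[240:390,210:330],None,fx=4,fy=4,interpolation=cv2.INTER_CUBIC))
E
```

```text
(no output)
```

View pics/tA.png

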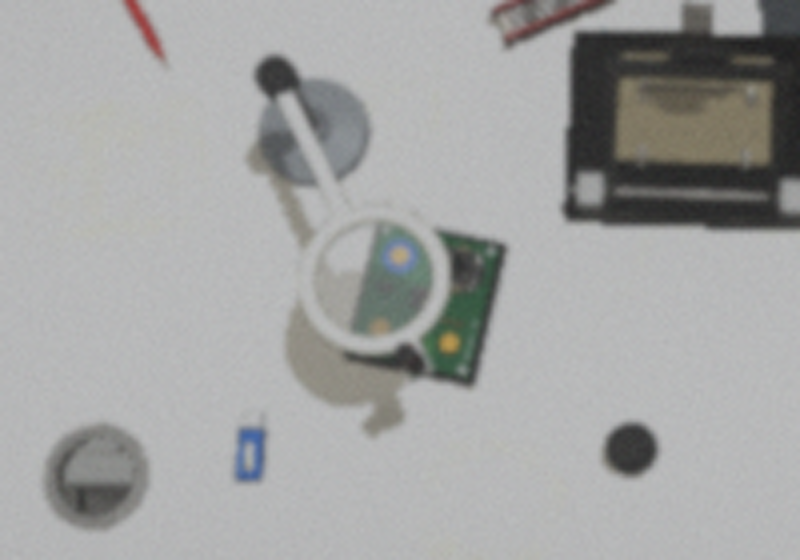

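View pics/sA.png

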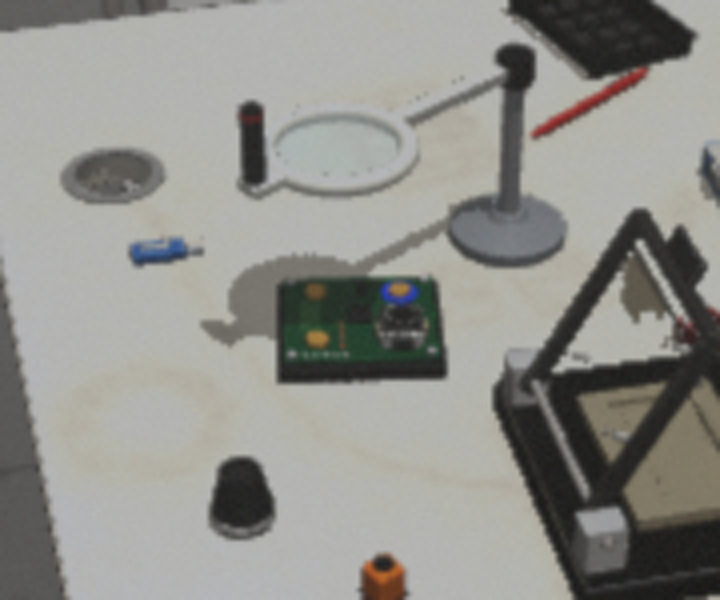

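View pics/tB.png

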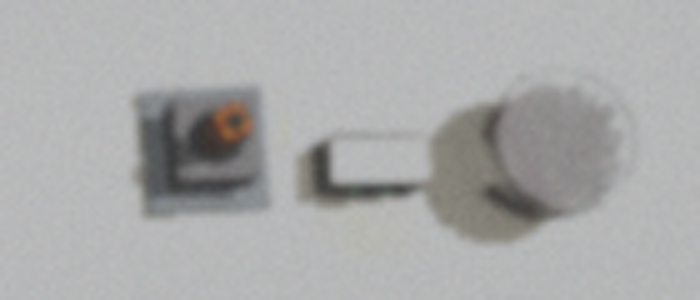

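View pics/sB.png

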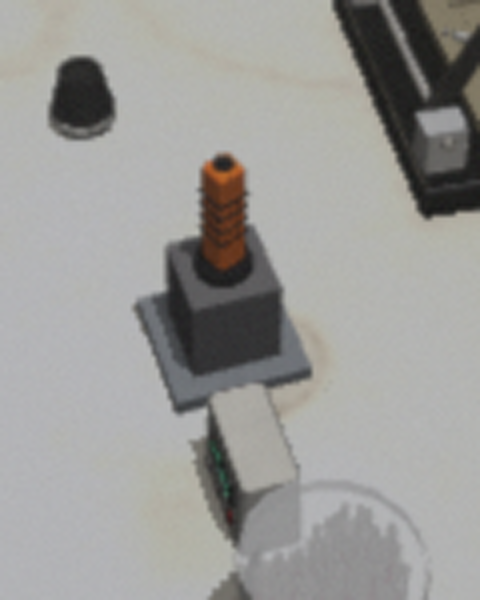

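```bash
python3 - <<'E'
from h import *
np.set_printoptions(precision=4,suppress=True)
t=K('top');s=K('side')
A=lambda x,y:(120+(x+.5)/4-.5,150+(y+.5)/4-.5)
S=lambda x,y:(170+(x+.5)/4-.5,140+(y+.5)/4-.5)
B=lambda x,y:(300+(x+.5)/5-.5,220+(y+.5)/5-.5)
SB=lambda x,y:(210+(x+.5)/4-.5,240+(y+.5)/4-.5)
print('hinge cap',tri(t,A(275,75),s,S(514,55)))
print('ring c top',onz(t,*A(375,278),.131))
print('ring c side',onz(s,*S(345,150),.131))
print('handle top',tri(t,A(405,352),s,S(252,106)))
print('handle top z.184 side', onz(s,*S(252,106),.184), onz(s,*S(255,180),.138))
print('blue',onz(t,*A(400,257),.018),onz(s,*S(400,291),.019))
print('pads top',onz(t,*A(378,326),.02),onz(t,*A(449,343),.02))
print('pads side',onz(s,*S(316,291),.02),onz(s,*S(318,338),.02))
print('base',onz(t,*A(315,132),.008),onz(s,*S(508,228),.01))
print('dongle',onz(t,*A(250,455),.006),'loupe',onz(t,*A(631,448),.036),)
print('probe top',tri(t,B(231,121),s,SB(223,161)))
print('stand block top corners');
for p in [(178,98),(258,98),(255,182),(175,182)]: print(onz(t,*B(*p),.055))
print('foot')
for p in [(137,92),(260,88),(270,208),(145,214)]: print(onz(t,*B(*p),.008))
for p in [(167,245),(252,225),(282,290),(190,315)]: print('side block',onz(s,*SB(*p),.055))
print('timer')
for p in [(332,135),(430,137),(428,188),(332,185)]: print(onz(t,*B(*p),.045))
for p in [(505,247),(472,384),(345,357)]: print('board c',onz(t,*A(*p),.016))
for p in [(279,278),(438,277),(446,345),(278,362)]: print('board c side',onz(s,*S(*p),.016))
E
```

```text
hinge cap (array([0.6564, 0.2056, 0.1379]), np.float64(0.0004395441015118082))
ring c top [0.5222 0.1386 0.131 ]
ring c side [0.5259 0.133  0.131 ]
handle top (array([0.4667, 0.1113, 0.1824]), np.float64(0.0005812485352528676))
handle top z.184 side [0.4664 0.1086 0.184 ] [0.4653 0.1039 0.138 ]
blue [0.5598 0.1396 0.018 ] [0.5613 0.1351 0.019 ]
pads top [0.5104 0.1537 0.02  ] [0.4978 0.104  0.02  ]
pads side [0.5096 0.148  0.02  ] [0.499 0.1   0.02 ]
base [0.6551 0.2043 0.008 ] [0.6552 0.1973 0.01  ]
dongle [0.4231 0.2429 0.006 ] loupe [ 0.4218 -0.0221  0.036 ]
probe top (array([ 0.457 , -0.197 ,  0.1202]), np.float64(0.001208511608232954))
stand block top corners
[ 0.4782 -0.1786  0.055 ]
[ 0.4777 -0.2217  0.055 ]
[ 0.4325 -0.2179  0.055 ]
[ 0.433  -0.1753  0.055 ]
foot
[ 0.4889 -0.1617  0.008 ]
[ 0.4903 -0.2307  0.008 ]
[ 0.4232 -0.233   0.008 ]
[ 0.4207 -0.1637  0.008 ]
side block [ 0.4346 -0.18    0.055 ]
side block [ 0.4773 -0.1787  0.055 ]
side block [ 0.4792 -0.2223  0.055 ]
side block [ 0.4342 -0.225   0.055 ]
timer
[ 0.4585 -0.2623  0.045 ]
[ 0.4568 -0.3152  0.045 ]
[ 0.4293 -0.3123  0.045 ]
[ 0.4315 -0.2608  0.045 ]
board c [0.5665 0.0657 0.016 ]
board c [0.4694 0.0881 0.016 ]
board c [0.4894 0.1769 0.016 ]
board c side [0.4913 0.1735 0.016 ]
board c side [0.5903 0.1473 0.016 ]
board c side [0.5741 0.0772 0.016 ]
board c side [0.4711 0.0884 0.016 ]
```

```bash
python3 - <<'E'
from h import *
from scipy.spatial.transform import Rotation as Ro
np.set_printoptions(precision=4,suppress=True)
s=manip.get_state(); q=s['ee_rot']; R=Ro.from_quat([q[1],q[2],q[3],q[0]]).as_matrix(); print(R)
print(np.degrees(np.arctan2(R[1,1],R[0,1])), 'tangent dir',np.degrees(np.arctan2(.19,-.096)))
d=np.array([.466,.108,.404])-s['position']; print(R.T@d)
E
```

```text
[[-0.0006  0.3558  0.9346]
 [-0.0012  0.9346 -0.3558]
 [-1.     -0.0013 -0.0001]]
69.15695798491664 tangent dir 116.80578832979981
[ 0.0004 -0.3081  0.3971]
```

Call:
{"api": "arm_command", "payload": {"targets": [{"dp": [0, -0.022, 0.028], "turn": [0, 0, 0], "grip": 1}, {"dp": [0, -0.022, 0.028], "turn": [0, 0, 0], "grip": 1}, {"dp": [0, -0.022, 0.028], "turn": [0, 0, 0], "grip": 1}, {"dp": [0, -0.022, 0.028], "turn": [0, 0, 0], "grip": 1}, {"dp": [0, -0.022, 0.028], "turn": [0, 0, 0], "grip": 1}, {"dp": [0, -0.022, 0.028], "turn": [0, 0, 0], "grip": 1}, {"dp": [0, -0.022, 0.028], "turn": [0, 0, 0], "grip": 1}, {"dp": [0, -0.022, 0.028], "turn": [0, 0, 0], "grip": 1}], "grip_force": 20}}

```text
clock: 0.95
position: [0.3517, 0.2918, 0.4046]
ee_rot: [0.695, 0.128, 0.695, -0.128]
contact_force: [0.3, 0.1, 0.4]
width: 0.0853
```

Call:
{"api": "arm_command", "payload": {"targets": [{"dp": [0, -0.022, 0.028], "turn": [0, 0, 0], "grip": 1}, {"dp": [0, -0.022, 0.028], "turn": [0, 0, 0], "grip": 1}, {"dp": [0, -0.022, 0.028], "turn": [0, 0, 0], "grip": 1}, {"dp": [0, -0.022, 0.028], "turn": [0, 0, 0], "grip": 1}, {"dp": [0, -0.022, 0.028], "turn": [0, 0, 0], "grip": 1}, {"dp": [0, -0.022, 0.028], "turn": [0, 0, 0], "grip": 1}, {"dp": [0, 0, 0.005], "turn": [-8, 0, 0], "grip": 1}, {"dp": [0, 0, 0], "turn": [-8, 0, 0], "grip": 1}]}}

```text
clock: 1.75
position: [0.467, 0.107, 0.4043]
ee_rot: [0.706, 0.029, 0.707, -0.029]
contact_force: [-0.1, 0.7, -0.1]
width: 0.0851
```

Call:
{"api": "arm_command", "payload": {"targets": [{"dp": [0, 0, 0], "turn": [-8, 0, 0], "grip": 1}, {"dp": [0, 0, 0], "turn": [-8, 0, 0], "grip": 1}, {"dp": [0, 0, 0], "turn": [-8, 0, 0], "grip": 1}, {"dp": [0, 0, 0], "turn": [-8, 0, 0], "grip": 1}, {"dp": [0, 0, 0], "turn": [0, 0, 0], "grip": 1}]}}

```text
clock: 2.25
position: [0.4659, 0.1083, 0.4044]
ee_rot: [0.687, -0.166, 0.688, 0.166]
contact_force: [-1.3, 0.7, 0.1]
width: 0.0855
```

```bash
cat >> h.py <<'E'
from scipy.spatial.transform import Rotation as Ro
np.set_printoptions(precision=4,suppress=True)
def st(goal=None):
    s=manip.get_state(); q=s['ee_rot']; R=Ro.from_quat([q[1],q[2],q[3],q[0]]).as_matrix()
    print('t',round(s['clock'],2),'p',s['position'],'xdir',R[:,0],'yhead',np.degrees(np.arctan2(R[1,1],R[0,1])),'w',round(s['width'],4),'F',s['contact_force'],'M',s['moment'],'q',s['qpos'])
    if goal is not None: print('dp',R.T@(np.array(goal)-s['position']))
    return s,R
E
python3 - <<'E'
from h import *
im=manip.get_image('wrist');cv2.imwrite('pics/w1.png',im[:,:,::-1])
st([.466,.108,.404])
E
```

```text
t 2.3 p [0.4659 0.1083 0.4045] xdir [-0.0005  0.0001 -1.    ] yhead 116.99696319851574 w 0.0852 F [ 0.1763 -0.2714  0.4413] M [ 0.0406 -0.0137  0.0284] q [ 0.0827  0.1298  1.6984  0.0001  1.3139 -1.9593]
dp [ 0.0005 -0.0003 -0.    ]
```

View pics/w1.png

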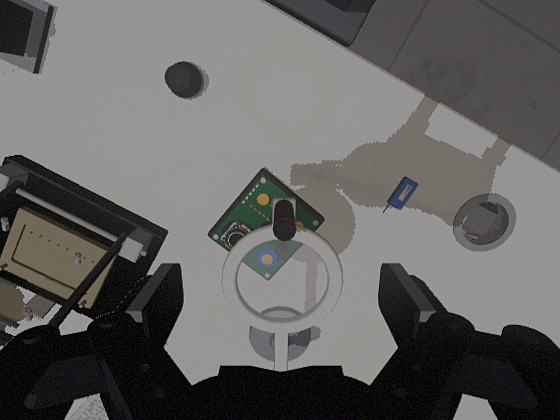

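```bash
python3 - <<'E'
from h import *
c=K('wrist')
print(onz(c,285,210,.184), onz(c,285,236,.138), onz(c,282,275,.131))
E
```

```text
[0.4531 0.1044 0.184 ] [0.4841 0.121  0.138 ] [0.5178 0.1357 0.131 ]
```

```bash
python3 - <<'E'
from h import *
c=K('wrist')
for z in (.184,.161,.138): print(proj(c,[.466,.108,z]))
cv2.imwrite('pics/w1c.png',cv2.resize(cv2.imread('pics/w1.png')[150:300,200:370],None,fx=4,fy=4))
E
```

```text
(np.float64(280.5380033193875), np.float64(230.76573825276935))
(np.float64(280.5600000226094), np.float64(218.3416462152373))
(np.float64(280.5780672954376), np.float64(208.13695971199616))
```

View pics/w1c.png

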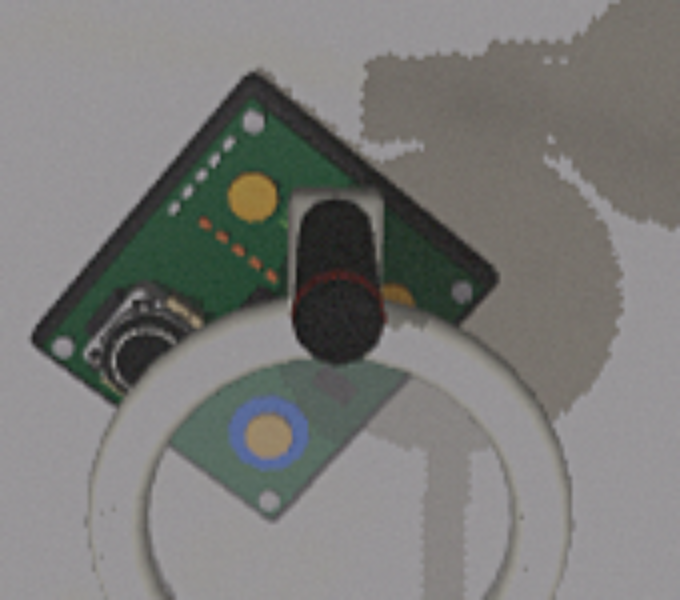

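Call:
{"api": "arm_command", "payload": {"targets": [{"dp": [0.022, 0, 0], "turn": [0, 0, 0], "grip": 1}, {"dp": [0.022, 0, 0], "turn": [0, 0, 0], "grip": 1}, {"dp": [0.022, 0, 0], "turn": [0, 0, 0], "grip": 1}, {"dp": [0.019, 0, 0], "turn": [0, 0, 0], "grip": 1}, {"dp": [0, 0, 0], "turn": [0, 0, 0], "grip": -0.3}, {"dp": [0, 0, 0], "turn": [0, 0, 0], "grip": -0.3}, {"dp": [0, 0, 0], "turn": [0, 0, 0], "grip": -0.3}, {"dp": [0, 0, 0], "turn": [0, 0, 0], "grip": -0.3}]}}

```text
clock: 3.1
position: [0.4665, 0.1083, 0.3208]
ee_rot: [0.688, -0.166, 0.687, 0.166]
contact_force: [-0.3, -0.2, 0.3]
width: 0.0303
```

```bash
python3 - <<'E'
from h import *
im=manip.get_image('wrist');cv2.imwrite('pics/w2.png',im[:,:,::-1])
st()
E
```

```text
t 3.15 p [0.4664 0.1083 0.3207] xdir [ 0.0022  0.0003 -1.    ] yhead 117.13469878907067 w 0.0299 F [-0.007   0.8458  0.3491] M [ 0.0212 -0.0408  0.051 ] q [ 0.0827  0.1978  1.8368  0.0001  1.1048 -1.9617]
```

View pics/w2.png

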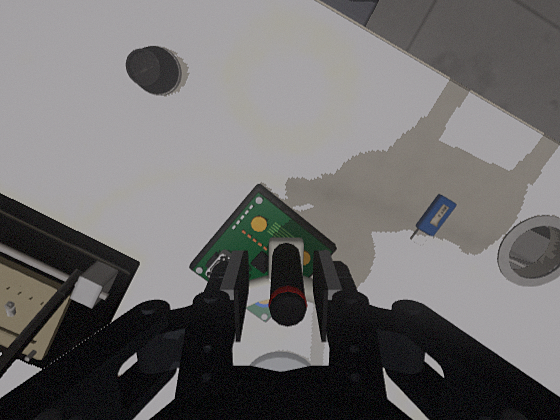

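Call:
{"api": "arm_command", "payload": {"targets": [{"dp": [0, 0.0186, 0.0008], "turn": [5, 0, 0], "grip": -0.3}, {"dp": [0, 0.0186, 0.0008], "turn": [5, 0, 0], "grip": -0.3}, {"dp": [0, 0.0186, 0.0008], "turn": [5, 0, 0], "grip": -0.3}, {"dp": [0, 0.0186, 0.0008], "turn": [5, 0, 0], "grip": -0.3}, {"dp": [0, 0.0186, 0.0008], "turn": [5, 0, 0], "grip": -0.3}, {"dp": [0, 0.0186, 0.0008], "turn": [5, 0, 0], "grip": -0.3}, {"dp": [0, 0, 0], "turn": [0, 0, 0], "grip": -0.3}]}}

```text
clock: 3.85
position: [0.4429, 0.2178, 0.3204]
ee_rot: [0.708, 0.017, 0.706, -0.016]
contact_force: [-0.1, -0.7, 0.4]
width: 0.03
```

```bash
python3 - <<'E'
from h import *
im=manip.get_image('wrist');cv2.imwrite('pics/w3.png',im[:,:,::-1])
st()
E
```

```text
t 3.9 p [0.4428 0.2168 0.3202] xdir [ 0.0012  0.0002 -1.    ] yhead 87.33944569832799 w 0.0295 F [ 0.1497 -0.329  -0.0513] M [-0.0332  0.0321 -0.0204] q [ 0.3143  0.2189  1.8093 -0.0002  1.1122 -1.21  ]
```

View pics/w3.png

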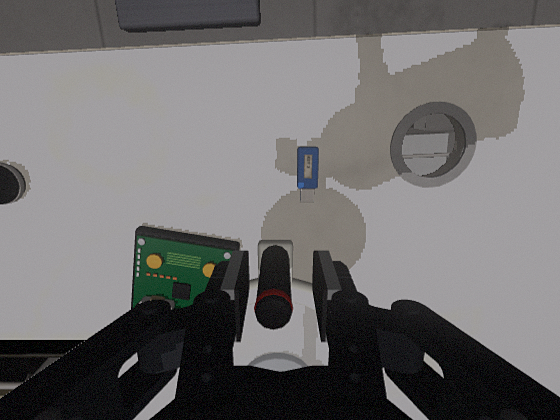

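Call:
{"api": "arm_command", "payload": {"targets": [{"dp": [0, 0.0186, 0.0008], "turn": [5, 0, 0], "grip": -0.3}, {"dp": [0, 0.0186, 0.0008], "turn": [5, 0, 0], "grip": -0.3}, {"dp": [0, 0.0186, 0.0008], "turn": [5, 0, 0], "grip": -0.3}, {"dp": [0, 0.0186, 0.0008], "turn": [5, 0, 0], "grip": -0.3}, {"dp": [0, 0.0186, 0.0008], "turn": [5, 0, 0], "grip": -0.3}, {"dp": [0, 0.0186, 0.0008], "turn": [5, 0, 0], "grip": -0.3}, {"dp": [0, 0.0186, 0.0008], "turn": [5, 0, 0], "grip": -0.3}, {"dp": [0, 0.0186, 0.0008], "turn": [5, 0, 0], "grip": -0.3}]}}

```text
clock: 4.7
position: [0.4996, 0.3503, 0.3199]
ee_rot: [0.658, 0.259, 0.658, -0.259]
contact_force: [-0.8, -0.8, 0.5]
width: 0.0301
```

Call:
{"api": "arm_command", "payload": {"targets": [{"dp": [0, 0.0186, 0.0008], "turn": [5, 0, 0], "grip": -0.3}, {"dp": [0, 0.0186, 0.0008], "turn": [5, 0, 0], "grip": -0.3}, {"dp": [0, 0.0186, 0.0008], "turn": [5, 0, 0], "grip": -0.3}, {"dp": [0, 0, 0], "turn": [0, 0, 0], "grip": -0.3}, {"dp": [0, 0, 0], "turn": [0, 0, 0], "grip": -0.3}]}}

```text
clock: 5.2
position: [0.5421, 0.3854, 0.3195]
ee_rot: [0.619, 0.341, 0.619, -0.342]
contact_force: [-1.1, -0.0, -0.4]
width: 0.0297
```

```bash
python3 - <<'E'
from h import *
im=manip.get_image('wrist');cv2.imwrite('pics/w4.png',im[:,:,::-1])
im=manip.get_image('top');cv2.imwrite('pics/t4.png',im[:,:,::-1])
cv2.imwrite('pics/t4c.png',cv2.resize(im[150:290,120:320,::-1],None,fx=4,fy=4,interpolation=cv2.INTER_CUBIC))
st()
E
```

```text
t 5.3 p [0.5416 0.3854 0.3197] xdir [-0.0011 -0.0008 -1.    ] yhead 32.21951763351422 w 0.0298 F [0.0349 0.378  0.9849] M [-0.0468  0.0239 -0.0251] q [ 0.5139  0.4618  1.4289 -0.0002  1.2523 -0.0484]
```

View pics/w4.png

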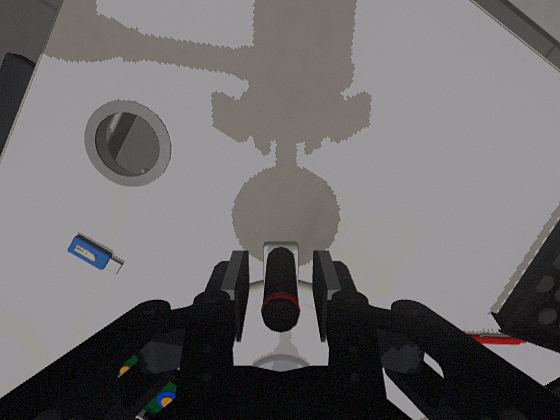

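View pics/t4c.png

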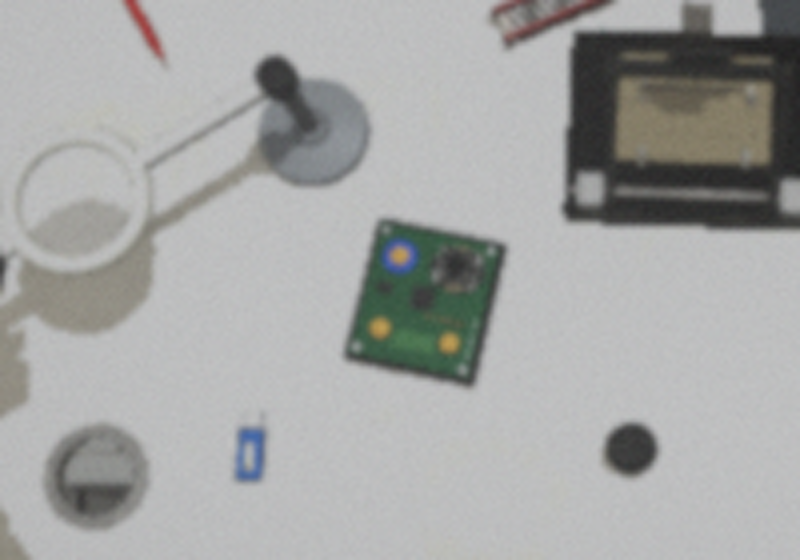

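Call:
{"api": "arm_command", "payload": {"targets": [{"dp": [-0.012, 0, 0], "turn": [0, 0, 0], "grip": 0.2}, {"dp": [-0.024, 0, 0], "turn": [0, 0, 0], "grip": 0.2}, {"dp": [-0.03, 0, 0], "turn": [0, 0, 0], "grip": 0.2}, {"dp": [-0.03, 0, 0], "turn": [0, 0, 0], "grip": 0.2}, {"dp": [0, 0, 0], "turn": [8, 0, 0], "grip": 1}, {"dp": [0, 0, 0], "turn": [8, 0, 0], "grip": 1}, {"dp": [0, 0, 0], "turn": [8, 0, 0], "grip": 1}, {"dp": [0, 0, 0], "turn": [8, 0, 0], "grip": 1}]}}

```text
clock: 6.1
position: [0.5415, 0.386, 0.4173]
ee_rot: [0.5, 0.501, 0.499, -0.5]
contact_force: [0.4, -0.7, 0.3]
width: 0.0853
```

```bash
python3 - <<'E'
from h import *
st([.44,-.199,.40])
E
```

```text
t 6.1 p [0.5415 0.386  0.4173] xdir [ 0.0012  0.0006 -1.    ] yhead -0.12434297595496878 w 0.0853 F [ 0.3952 -0.6544  0.3009] M [-0.0446  0.0123 -0.0148] q [ 0.5147  0.407   1.2748 -0.      1.4584  0.5169]
dp [ 0.0168 -0.1003  0.5852]
```

Call:
{"api": "arm_command", "payload": {"targets": [{"dp": [0, -0.005, 0.036], "turn": [0, 0, 0], "grip": 1}, {"dp": [0, -0.005, 0.036], "turn": [0, 0, 0], "grip": 1}, {"dp": [0, -0.005, 0.036], "turn": [0, 0, 0], "grip": 1}, {"dp": [0, -0.005, 0.036], "turn": [0, 0, 0], "grip": 1}, {"dp": [0, -0.005, 0.036], "turn": [0, 0, 0], "grip": 1}, {"dp": [0, -0.005, 0.036], "turn": [0, 0, 0], "grip": 1}, {"dp": [0, -0.005, 0.036], "turn": [0, 0, 0], "grip": 1}, {"dp": [0, 0, 0], "turn": [0, 0, 0], "grip": 1}]}}

```text
clock: 6.9
position: [0.5064, 0.1309, 0.4171]
ee_rot: [0.501, 0.5, 0.499, -0.5]
contact_force: [0.9, 1.0, -0.2]
width: 0.0852
```

```bash
python3 - <<'E'
from h import *
st([.456,-.199,.40])
im=manip.get_image('wrist');cv2.imwrite('pics/w5.png',im[:,:,::-1])
c=K('wrist'); import json
json.dump({k:(v.tolist() if hasattr(v,'tolist') else v) for k,v in c.items()},open('c5.json','w'))
print(proj(c,[.56,.138,.02]))
E
```

```text
t 6.9 p [0.5064 0.1309 0.4171] xdir [ 0.0009 -0.0022 -1.    ] yhead -0.033939396985722126 w 0.0852 F [ 0.8617  1.0281 -0.1524] M [-0.0113 -0.024  -0.0023] q [ 0.1206  0.1904  1.5906 -0.0023  1.36    0.1217]
dp [ 0.0178 -0.0503  0.3298]
(np.float64(327.23975385937877), np.float64(168.11010339353732))
```

View pics/w5.png

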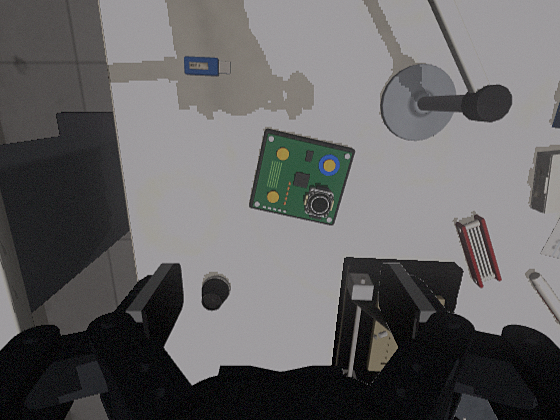

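```bash
python3 - <<'E'
from h import *
import json
def comps(f,lo,hi,roi,amin=8):
    im=cv2.imread(f); hsv=cv2.cvtColor(im,cv2.COLOR_BGR2HSV); m=cv2.inRange(hsv,lo,hi); k=np.zeros_like(m); x0,y0,x1,y1=roi;k[y0:y1,x0:x1]=m[y0:y1,x0:x1]
    n,l,s,c=cv2.connectedComponentsWithStats(k); return [(c[i],s[i,4]) for i in range(1,n) if s[i,4]>=amin]
t=K('top');w=json.load(open('c5.json')); s=K('side')
for nm,f,c,roi in (('top','pics/t4.png',t,(200,200,250,250)),('w','pics/w5.png',w,(240,120,360,230)),('side','pics/side0.png',s,(235,205,285,240))):
    for col,lo,hi,z in (('gold',(10,90,90),(28,255,255),.02),('blue',(105,90,60),(125,255,255),.0165)):
        for p,a in comps(f,lo,hi,roi): print(nm,col,p,a,onz(c,*p,z))
E
```

```text
top gold [214.5  231.75] 20 [0.5086 0.1526 0.02  ]
top gold [231.7895 235.3684] 19 [0.4978 0.1042 0.02  ]
top blue [219.5    213.8125] 32 [0.5603 0.1401 0.0165]
w gold [282.5 153.5] 122 [0.5105 0.1541 0.02  ]
w gold [328.9537 165.0278] 108 [0.5617 0.1414 0.02  ]
w gold [272.5478 196.4261] 115 [0.4993 0.1056 0.02  ]
w blue [328.7269 164.6432] 227 [0.562  0.1412 0.0165]
side gold [248.2 212. ] 10 [0.5089 0.1498 0.02  ]
side gold [269.5 211.8] 10 [0.5613 0.1362 0.02  ]
side gold [249.     224.3333] 18 [0.4985 0.0993 0.02  ]
side blue [269.2069 213.4828] 29 [0.5599 0.1341 0.0165]
```

Call:
{"api": "arm_command", "payload": {"targets": [{"dp": [0, -0.006, 0.041], "turn": [0, 0, 0], "grip": 1}, {"dp": [0, -0.006, 0.041], "turn": [0, 0, 0], "grip": 1}, {"dp": [0, -0.006, 0.041], "turn": [0, 0, 0], "grip": 1}, {"dp": [0, -0.006, 0.041], "turn": [0, 0, 0], "grip": 1}, {"dp": [0, -0.006, 0.041], "turn": [0, 0, 0], "grip": 1}, {"dp": [0, -0.006, 0.041], "turn": [0, 0, 0], "grip": 1}, {"dp": [0, -0.008, 0.042], "turn": [0, 0, 0], "grip": 1}, {"dp": [0, -0.006, 0.042], "turn": [0, 0, 0], "grip": 1}]}}

```text
clock: 7.75
position: [0.4586, -0.1964, 0.4166]
ee_rot: [0.502, 0.499, 0.501, -0.498]
contact_force: [0.5, 0.0, -0.1]
width: 0.0853
```

Call:
{"api": "arm_command", "payload": {"targets": [{"dp": [0, 0, 0], "turn": [0, 0, 0], "grip": 1}]}}

```text
clock: 7.85
position: [0.4588, -0.1994, 0.4163]
ee_rot: [0.501, 0.5, 0.499, -0.501]
contact_force: [-0.2, 1.5, -0.7]
width: 0.0854
```

```bash
python3 - <<'E'
from h import *
st([.456,-.199,.40])
im=manip.get_image('wrist');cv2.imwrite('pics/w6.png',im[:,:,::-1])
c=K('wrist')
print(proj(c,[.4565,-.199,.121]))
print(proj(c,[.4565,-.199,.061]))
E
```

```text
t 7.85 p [ 0.4588 -0.1994  0.4163] xdir [ 0.0013 -0.0031 -1.    ] yhead -0.06454371795663101 w 0.0854 F [-0.208   1.4803 -0.678 ] M [-0.0187 -0.0469 -0.0046] q [-0.5483  0.1554  1.6371 -0.002   1.3464 -0.5467]
dp [ 0.0163 -0.0028 -0.0004]
(np.float64(276.3422075131155), np.float64(199.72176548035375))
(np.float64(276.9476307544391), np.float64(183.0597760660629))
```

View pics/w6.png

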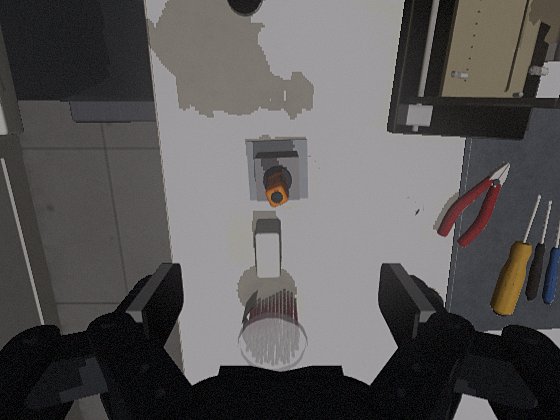

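```bash
python3 - <<'E'
import cv2
im=cv2.imread('pics/w6.png')
cv2.imwrite('pics/w6c.png',cv2.resize(im[130:220,235:320],None,fx=7,fy=6.6,interpolation=cv2.INTER_CUBIC)[:594])
E
```

```text
(no output)
```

View pics/w6c.png

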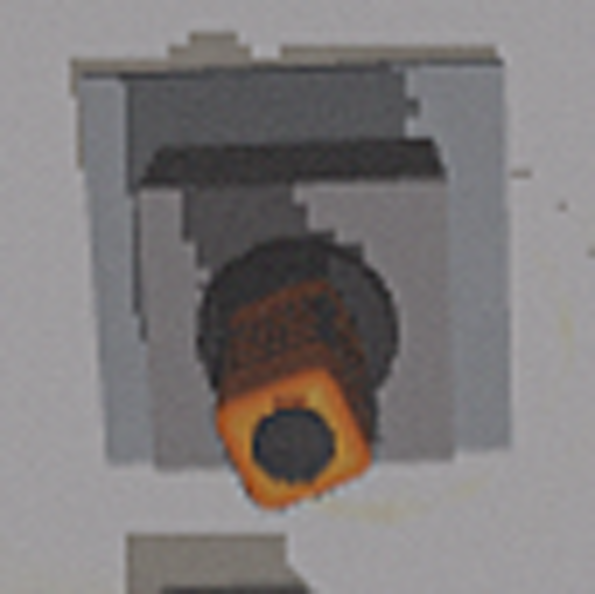

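```bash
python3 - <<'E'
from h import *
c=K('wrist')
P=[onz(c,235+(x+.5)/7-.5,130+(y+.5)/6.6-.5,.121) for x,y in [(222,408),(332,375),(370,462),(270,508),(293,444)]]
P=np.array(P);print(P, P[:4].mean(0))
for i,j in ((0,1),(3,2),(3,0),(2,1)):
    d=P[j]-P[i]; print(np.degrees(np.arctan2(d[1],d[0])),np.linalg.norm(d))
# mask
im=cv2.imread('pics/w6.png');h=cv2.cvtColor(im,cv2.COLOR_BGR2HSV);m=cv2.inRange(h,(5,150,150),(25,255,255))
ys,xs=np.where(m); ok=(abs(xs-277)<15)&(abs(ys-197)<15); xs,ys=xs[ok],ys[ok]
Q=np.array([onz(c,x,y,.121)[:2]*1000 for x,y in zip(xs,ys)],np.float32); print(len(Q),cv2.minAreaRect(Q))
st()
E
```

```text
[[ 0.4483 -0.1919  0.121 ]
 [ 0.4611 -0.1878  0.121 ]
 [ 0.4656 -0.1989  0.121 ]
 [ 0.4538 -0.2049  0.121 ]
 [ 0.4566 -0.1966  0.121 ]] [ 0.4572 -0.1959  0.121 ]
18.104197511624985 0.01344819963356927
26.96105842804916 0.013182350742804083
113.08620039008817 0.014029591776325397
111.91288584922582 0.011973392427566537
142 ((456.65911865234375, -196.06195068359375), (14.064580917358398, 13.70925521850586), 23.747983932495117)
t 7.9 p [ 0.4589 -0.1972  0.4161] xdir [ 0.0011 -0.0001 -1.    ] yhead -0.005116464710593016 w 0.0853 F [0.6294 1.2317 0.0167] M [ 0.027   0.0276 -0.0189] q [-0.5455  0.1547  1.6384  0.0005  1.3475 -0.5455]
```

Call:
{"api": "arm_command", "payload": {"targets": [{"dp": [0, -0.002, 0], "turn": [-7.5, 0, 0], "grip": 1}, {"dp": [0, 0, 0], "turn": [-7.5, 0, 0], "grip": 1}, {"dp": [0, 0, 0], "turn": [-7.5, 0, 0], "grip": 1}, {"dp": [0.03, 0, 0], "turn": [0, 0, 0], "grip": 1}, {"dp": [0.03, 0, 0], "turn": [0, 0, 0], "grip": 1}, {"dp": [0.02, 0, 0], "turn": [0, 0, 0], "grip": 1}, {"dp": [0, 0, 0], "turn": [0, 0, 0], "grip": 1}, {"dp": [0, 0, 0], "turn": [0, 0, 0], "grip": 1}]}}

```text
clock: 8.7
position: [0.4573, -0.1947, 0.3363]
ee_rot: [0.589, 0.392, 0.589, -0.391]
contact_force: [0.6, -0.4, 0.5]
width: 0.0853
```

```bash
python3 - <<'E'
from h import *
st([.4567,-.197,.246])
im=manip.get_image('wrist');cv2.imwrite('pics/w7.png',im[:,:,::-1])
c=K('wrist')
print(proj(c,[.4567,-.197,.121]))
E
```

```text
t 8.7 p [ 0.4573 -0.1947  0.3363] xdir [ 0.0006  0.0004 -1.    ] yhead 22.76241872668112 w 0.0853 F [ 0.6152 -0.4162  0.5147] M [-0.0414 -0.0843 -0.0041] q [-0.5428  0.2099  1.7764  0.0007  1.1549 -0.9404]
dp [ 0.0903 -0.0016  0.0019]
(np.float64(276.50795736435384), np.float64(235.1319465448063))
```

View pics/w7.png

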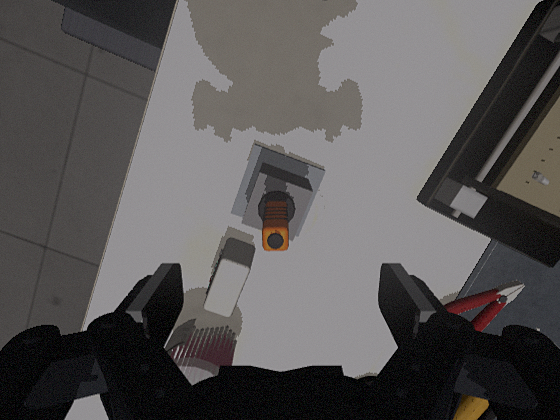

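Call:
{"api": "arm_command", "payload": {"targets": [{"dp": [0.02, -0.002, 0.003], "turn": [0, 0, 0], "grip": 1}, {"dp": [0.02, 0, 0], "turn": [0, 0, 0], "grip": 1}, {"dp": [0.02, 0, 0], "turn": [0, 0, 0], "grip": 1}, {"dp": [0.02, 0, 0], "turn": [0, 0, 0], "grip": 1}, {"dp": [0.01, 0, 0], "turn": [0, 0, 0], "grip": 1}, {"dp": [0, 0, 0], "turn": [0, 0, 0], "grip": 1}, {"dp": [0, 0, 0], "turn": [0, 0, 0], "grip": 0}, {"dp": [0, 0, 0], "turn": [0, 0, 0], "grip": -0.4}], "grip_force": 40}}

```text
clock: 9.55
position: [0.4567, -0.1996, 0.2469]
ee_rot: [0.589, 0.392, 0.588, -0.392]
contact_force: [0.7, -0.2, 0.5]
width: 0.0592
```

```bash
python3 - <<'E'
from h import *
st([.4567,-.197,.246])
im=manip.get_image('wrist');cv2.imwrite('pics/w8.png',im[:,:,::-1])
im=manip.get_image('side');cv2.imwrite('pics/s8.png',cv2.resize(im[200:380,190:350,::-1],None,fx=4,fy=3.3))
E
```

```text
t 9.55 p [ 0.4567 -0.1996  0.2469] xdir [ 0.0023 -0.0013 -1.    ] yhead 22.665534018561505 w 0.0592 F [ 0.6718 -0.21    0.5247] M [ 0.0104  0.0521 -0.0014] q [-0.5519  0.3072  1.9005  0.0001  0.9312 -0.9475]
dp [ 0.0009  0.0011 -0.0024]
```

View pics/w8.png

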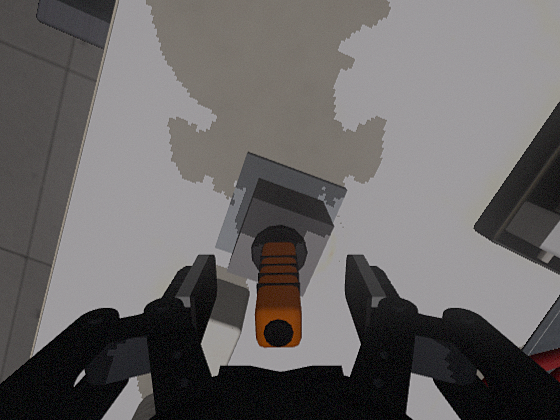

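View pics/s8.png

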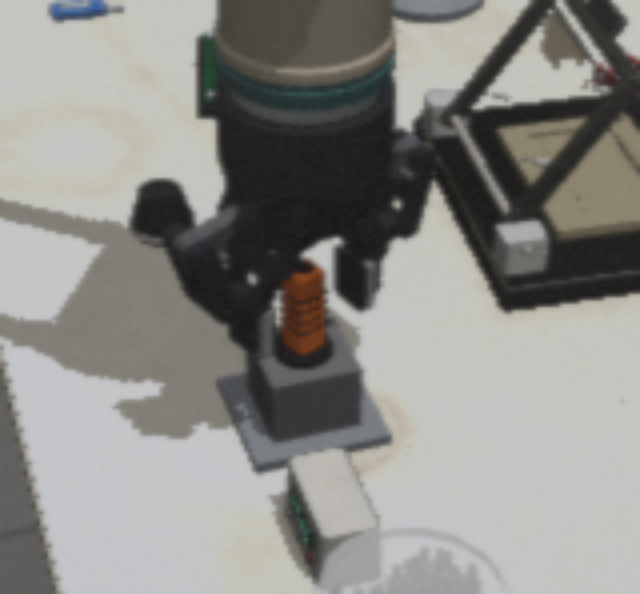

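Handle (278,332) is centred between the jaws; close on it.

Call:
{"api": "arm_command", "payload": {"targets": [{"dp": [0, 0, 0], "turn": [0, 0, 0], "grip": -0.5}, {"dp": [0, 0, 0], "turn": [0, 0, 0], "grip": -0.8}, {"dp": [0, 0, 0], "turn": [0, 0, 0], "grip": -1}, {"dp": [0, 0, 0], "turn": [0, 0, 0], "grip": -1}, {"dp": [0, 0, 0], "turn": [0, 0, 0], "grip": -1}, {"dp": [0, 0, 0], "turn": [0, 0, 0], "grip": -1}], "grip_force": 40}}

```text
clock: 10.25
position: [0.4562, -0.1995, 0.2461]
ee_rot: [0.589, 0.392, 0.588, -0.392]
contact_force: [-0.4, 0.2, 4.8]
width: 0.0157
```

```bash
python3 - <<'E'
from h import *
st([.4567,-.197,.246])
im=manip.get_image('wrist');cv2.imwrite('pics/w9.png',im[:,:,::-1])
E
```

```text
t 10.25 p [ 0.4562 -0.1995  0.2461] xdir [ 0.0006 -0.0004 -1.    ] yhead 22.658684561588508 w 0.0157 F [-0.3797  0.2199  4.8455] M [ 0.0475  0.1142 -0.0213] q [-0.552   0.308   1.9018 -0.      0.931  -0.9475]
dp [ 0.0001  0.0014 -0.0021]
```

View pics/w9.png

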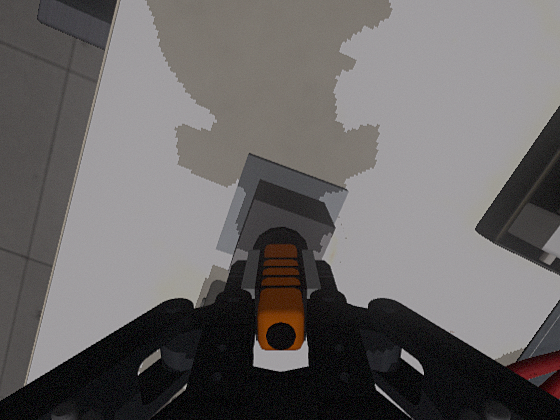

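Call:
{"api": "arm_command", "payload": {"targets": [{"dp": [-0.01, 0, 0], "turn": [0, 0, 0], "grip": -1}, {"dp": [-0.015, 0, 0], "turn": [0, 0, 0], "grip": -1}, {"dp": [-0.02, 0, 0], "turn": [0, 0, 0], "grip": -1}, {"dp": [-0.02, 0, 0], "turn": [0, 0, 0], "grip": -1}, {"dp": [-0.02, 0, 0], "turn": [0, 0, 0], "grip": -1}, {"dp": [-0.015, 0, 0], "turn": [0, 0, 0], "grip": -1}, {"dp": [0, 0, 0], "turn": [0, 0, 0], "grip": -1}, {"dp": [0, 0, 0], "turn": [0, 0, 0], "grip": -1}]}}

```text
clock: 11.1
position: [0.4558, -0.1992, 0.3455]
ee_rot: [0.588, 0.392, 0.589, -0.392]
contact_force: [-0.3, 0.4, -1.6]
width: 0.0154
```

```bash
python3 - <<'E'
from h import *
st([.561,.1395,.346])
im=manip.get_image('wrist');cv2.imwrite('pics/w10.png',im[:,:,::-1])
im=manip.get_image('side');cv2.imwrite('pics/s10.png',im[:,:,::-1]);cv2.imwrite('pics/s10c.png',cv2.resize(im[200:380,190:350,::-1],None,fx=4,fy=3.3))
im=manip.get_image('top');cv2.imwrite('pics/t10.png',im[:,:,::-1])
E
```

```text
t 11.1 p [ 0.4558 -0.1992  0.3455] xdir [-0.0001  0.0002 -1.    ] yhead 22.65495082911099 w 0.0154 F [-0.3143  0.4334 -1.5974] M [-0.0341  0.0284 -0.0048] q [-0.5521  0.2027  1.761   0.0001  1.1781 -0.9475]
dp [-0.0004  0.2275 -0.2721]
```

View pics/s10c.png

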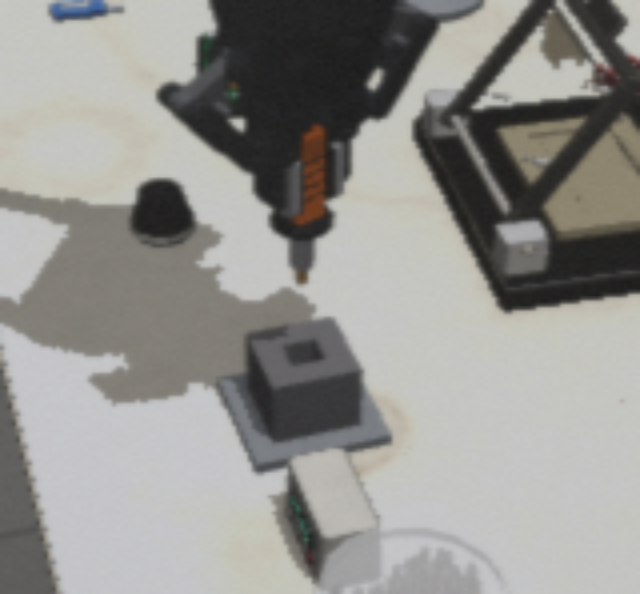

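View pics/w10.png

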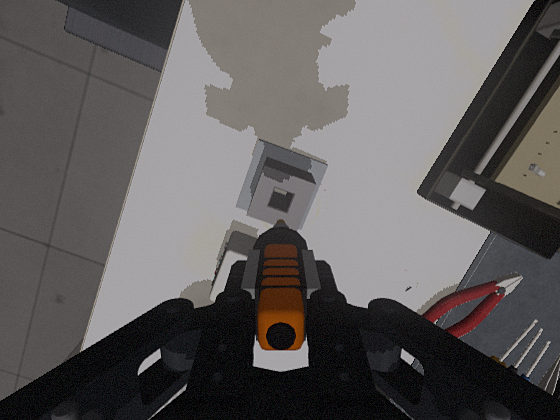

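```bash
python3 - <<'E'
from h import *
c=K('wrist');s=K('side')
p=np.array([.4558,-.1992])
for z in (.1095,.2225): print(z,proj(c,[*p,z]),proj(s,[*p,z]))
S=lambda x,y:(190+(x+.5)/4-.5,200+(y+.5)/3.3-.5)
print('side tip',S(303,282),'top',S(315,126))
w=cv2.imread('pics/w10.png');cv2.imwrite('pics/w10c.png',cv2.resize(w[205:360,230:335],None,fx=4,fy=3.8,interpolation=cv2.INTER_CUBIC))
E
```

```text
0.1095 (np.float64(280.35368966948715), np.float64(223.2381566338097)) (np.float64(264.7369052491027), np.float64(285.1506725734145))
0.2225 (np.float64(279.8315837509491), np.float64(341.99632248674965)) (np.float64(264.7264078926137), np.float64(236.88760838550164))
side tip (265.375, 285.1060606060606) top (268.375, 237.83333333333334)
```

View pics/w10c.png

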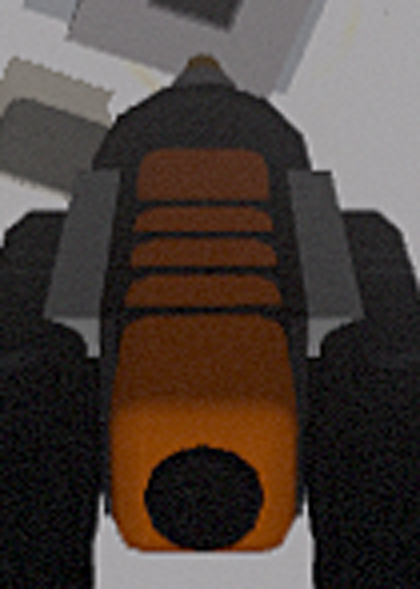

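Call:
{"api": "arm_command", "payload": {"targets": [{"dp": [0, 0.011, -0.026], "turn": [0, 0, 0], "grip": -1}, {"dp": [0, 0.011, -0.026], "turn": [0, 0, 0], "grip": -1}, {"dp": [0, 0.011, -0.026], "turn": [0, 0, 0], "grip": -1}, {"dp": [0, 0.011, -0.026], "turn": [0, 0, 0], "grip": -1}, {"dp": [0, 0.011, -0.026], "turn": [0, 0, 0], "grip": -1}, {"dp": [0, 0.011, -0.026], "turn": [0, 0, 0], "grip": -1}, {"dp": [0, 0.011, -0.026], "turn": [0, 0, 0], "grip": -1}, {"dp": [0, 0.011, -0.026], "turn": [0, 0, 0], "grip": -1}]}}

```text
clock: 12.05
position: [0.4568, 0.0276, 0.3448]
ee_rot: [0.588, 0.392, 0.589, -0.392]
contact_force: [1.0, -0.1, -0.8]
width: 0.016
```

Call:
{"api": "arm_command", "payload": {"targets": [{"dp": [0, 0.011, -0.026], "turn": [0, 0, 0], "grip": -1}, {"dp": [0, 0.011, -0.026], "turn": [0, 0, 0], "grip": -1}, {"dp": [0, 0.011, -0.026], "turn": [0, 0, 0], "grip": -1}, {"dp": [0, 0.011, -0.026], "turn": [0, 0, 0], "grip": -1}, {"dp": [0, 0.024, 0.01], "turn": [0, 0, 0], "grip": -1}, {"dp": [0, 0.024, 0.01], "turn": [0, 0, 0], "grip": -1}, {"dp": [0, 0.024, 0.01], "turn": [0, 0, 0], "grip": -1}, {"dp": [0, 0.024, 0.01], "turn": [0, 0, 0], "grip": -1}]}}

```text
clock: 12.85
position: [0.5624, 0.1397, 0.3445]
ee_rot: [0.588, 0.391, 0.589, -0.392]
contact_force: [0.4, -0.3, -0.2]
width: 0.0156
```

Call:
{"api": "arm_command", "payload": {"targets": [{"dp": [0.01, 0, 0], "turn": [0, 0, 0], "grip": -1}, {"dp": [0.02, 0, 0], "turn": [0, 0, 0], "grip": -1}, {"dp": [0.02, 0, 0], "turn": [0, 0, 0], "grip": -1}, {"dp": [0, 0, 0], "turn": [0, 0, 0], "grip": -1}, {"dp": [0, 0, 0], "turn": [0, 0, 0], "grip": -1}]}}

```text
clock: 13.35
position: [0.5612, 0.1394, 0.295]
ee_rot: [0.588, 0.392, 0.589, -0.393]
contact_force: [-1.0, 0.5, -0.2]
width: 0.0154
```

```bash
python3 - <<'E'
from h import *
st([.561,.1395,.276])
c=K('wrist')
im=manip.get_image('wrist');cv2.imwrite('pics/w11.png',im[:,:,::-1])
cv2.imwrite('pics/w11c.png',cv2.resize(im[120:300,190:370,::-1],None,fx=3.3,fy=3.3,interpolation=cv2.INTER_CUBIC))
im=manip.get_image('side');cv2.imwrite('pics/s11.png',im[:,:,::-1]);cv2.imwrite('pics/s11c.png',cv2.resize(im[130:260,200:340,::-1],None,fx=4.5,fy=4.5,interpolation=cv2.INTER_CUBIC))
im=manip.get_image('top');cv2.imwrite('pics/t11.png',im[:,:,::-1])
E
```

```text
t 13.35 p [0.5612 0.1394 0.295 ] xdir [-0.0023 -0.0002 -1.    ] yhead 22.656902246336337 w 0.0154 F [-1.0214  0.4875 -0.2258] M [ 0.0114  0.0261 -0.0011] q [ 0.1232  0.3619  1.6647  0.0001  1.1173 -0.2723]
dp [ 0.019  -0.0001 -0.0001]
```

View pics/s11c.png

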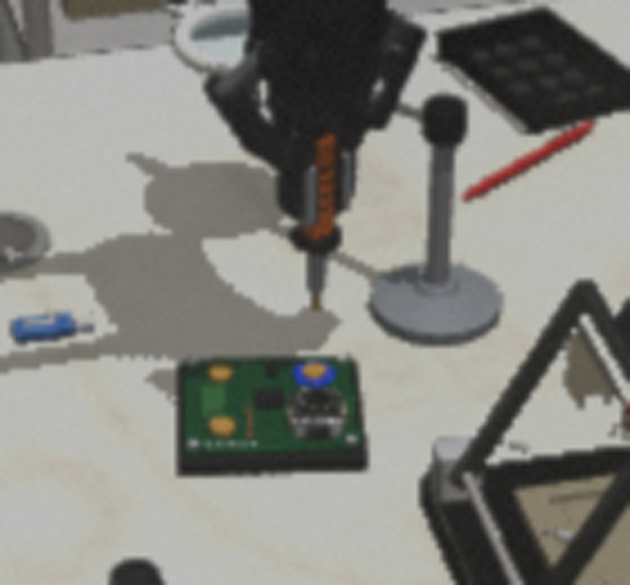

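View pics/w11c.png

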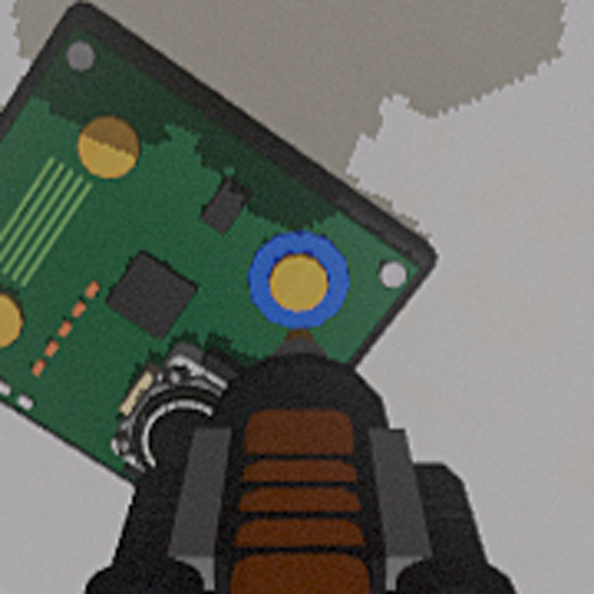

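```bash
python3 - <<'E'
from h import *
c=K('wrist');s=K('side')
W=lambda x,y:(190+(x+.5)/3.3-.5,120+(y+.5)/3.3-.5)
S=lambda x,y:(200+(x+.5)/4.5-.5,130+(y+.5)/4.5-.5)
print('W tip',onz(c,*W(299.5,331),.059),'pad',onz(c,*W(299,283),.02))
print('S tip',onz(s,*S(316,309),.059),'pad',onz(s,*S(315,371),.02))
print(tri(c,W(299.5,331),s,S(316,309)),tri(c,W(299,283),s,S(315,371)))
E
```

```text
W tip [0.5625 0.1405 0.059 ] pad [0.5632 0.1386 0.02  ]
S tip [0.5629 0.1398 0.059 ] pad [0.5612 0.1351 0.02  ]
(array([0.5628, 0.1403, 0.0586]), np.float64(0.0004902643918101738)) (array([0.5628, 0.1381, 0.0177]), np.float64(0.0013668626468774658))
```

Call:
{"api": "arm_command", "payload": {"targets": [{"dp": [0.01, -0.001, 0.0025], "turn": [0, 0, 0], "grip": -1}, {"dp": [0.01, 0, 0], "turn": [0, 0, 0], "grip": -1}, {"dp": [0.01, 0, 0], "turn": [0, 0, 0], "grip": -1}, {"dp": [0.003, 0, 0], "turn": [0, 0, 0], "grip": -1}, {"dp": [0, 0, 0], "turn": [0, 0, 0], "grip": -1}, {"dp": [0, 0, 0], "turn": [0, 0, 0], "grip": -1}]}}

```text
clock: 14.1
position: [0.5619, 0.1368, 0.2626]
ee_rot: [0.588, 0.392, 0.588, -0.392]
contact_force: [-0.0, 0.1, 0.2]
width: 0.0156
```

```bash
python3 - <<'E'
from h import *
st()
im=manip.get_image('wrist');cv2.imwrite('pics/w12.png',im[:,:,::-1])
cv2.imwrite('pics/w12c.png',cv2.resize(im[170:260,230:330,::-1],None,fx=6,fy=6,interpolation=cv2.INTER_CUBIC))
im=manip.get_image('side');cv2.imwrite('pics/s12.png',im[:,:,::-1]);cv2.imwrite('pics/s12c.png',cv2.resize(im[170:250,230:320,::-1],None,fx=7,fy=7,interpolation=cv2.INTER_CUBIC))
s=manip.get_state()
print([ (lambda: manip.get_state()['contact_force'][2])() for _ in range(3)])
E
```

```text
t 14.1 p [0.5619 0.1368 0.2626] xdir [ 0.      0.0001 -1.    ] yhead 22.660179414593188 w 0.0156 F [-0.0429  0.1276  0.2352] M [ 0.0325 -0.0364  0.014 ] q [ 0.1185  0.393   1.7072  0.0001  1.0414 -0.277 ]
[np.float64(0.04770016221501705), np.float64(0.04770016221501705), np.float64(0.04770016221501705)]
```

View pics/s12c.png

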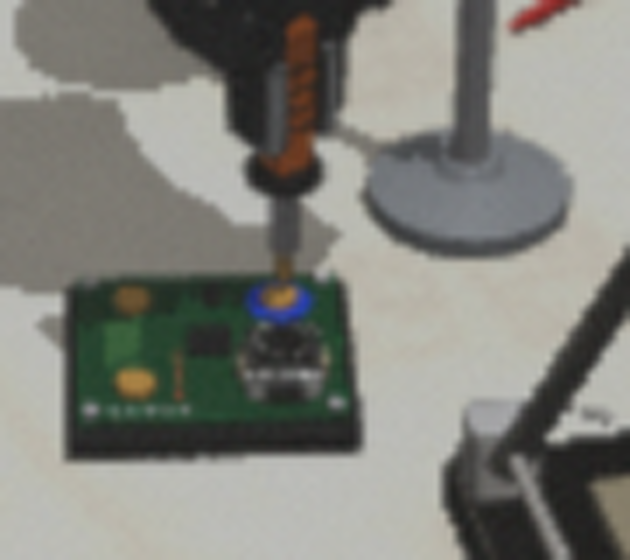

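View pics/w12c.png

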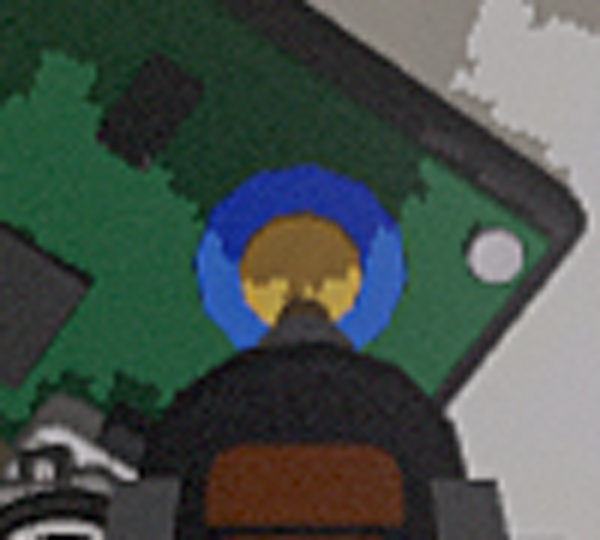

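```bash
python3 - <<'E'
from h import *
c=K('wrist');s=K('side')
W=lambda x,y:(230+(x+.5)/6-.5,170+(y+.5)/6-.5)
S=lambda x,y:(230+(x+.5)/7-.5,170+(y+.5)/7-.5)
for z in (.0266,.025): print('W tip',onz(c,*W(305,303),z),'pad',onz(c,*W(303,272),.02))
print('S tip',onz(s,*S(285,283),.0266),'pad',onz(s,*S(280,297),.02))
E
```

```text
W tip [0.5621 0.1381 0.0266] pad [0.5614 0.1392 0.02  ]
W tip [0.5624 0.1376 0.025 ] pad [0.5614 0.1392 0.02  ]
S tip [0.5628 0.1344 0.0266] pad [0.5612 0.1354 0.02  ]
```

Call:
{"api": "arm_command", "payload": {"targets": [{"dp": [0.003, -0.0005, -0.001], "turn": [0, 0, 0], "grip": -1}, {"dp": [0.002, 0, 0], "turn": [0, 0, 0], "grip": -1}, {"dp": [0.001, 0, 0], "turn": [0, 0, 0], "grip": -1}, {"dp": [0.001, 0, 0], "turn": [0, 0, 0], "grip": -1}, {"dp": [0.001, 0, 0], "turn": [0, 0, 0], "grip": -1}, {"dp": [0, 0, 0], "turn": [0, 0, 0], "grip": -1}, {"dp": [0, 0, 0], "turn": [0, 0, 0], "grip": -1}]}}

```text
clock: 14.9
position: [0.5608, 0.1375, 0.2548]
ee_rot: [0.588, 0.392, 0.589, -0.392]
contact_force: [-1.1, 0.0, 0.4]
width: 0.0157
```

Call:
{"api": "arm_command", "payload": {"targets": [{"dp": [0.001, 0, 0], "turn": [0, 0, 0], "grip": -1}, {"dp": [0, 0, 0], "turn": [0, 0, 0], "grip": -1}, {"dp": [0, 0, 0], "turn": [0, 0, 0], "grip": -1}]}}

```text
clock: 15.2
position: [0.5608, 0.1375, 0.2537]
ee_rot: [0.588, 0.392, 0.588, -0.392]
contact_force: [-1.3, -0.3, 1.5]
width: 0.0155
```

Call:
{"api": "arm_command", "payload": {"targets": [{"dp": [0.001, 0, 0], "turn": [0, 0, 0], "grip": -1}, {"dp": [0, 0, 0], "turn": [0, 0, 0], "grip": -1}, {"dp": [0, 0, 0], "turn": [0, 0, 0], "grip": -1}]}}

```text
clock: 15.5
position: [0.5609, 0.1375, 0.2527]
ee_rot: [0.588, 0.392, 0.588, -0.392]
contact_force: [-0.1, 0.5, 1.6]
width: 0.0156
```

```bash
python3 - <<'E'
from h import *
st()
im=manip.get_image('wrist');cv2.imwrite('pics/w13c.png',cv2.resize(im[170:260,230:330,::-1],None,fx=6,fy=6,interpolation=cv2.INTER_CUBIC))
f=[]
for i in range(4):
    im=manip.get_image('side'); f.append(manip.get_state()['contact_force'])
print(np.array(f))
cv2.imwrite('pics/s13c.png',cv2.resize(im[170:250,230:320,::-1],None,fx=7,fy=7,interpolation=cv2.INTER_CUBIC))
E
```

```text
t 15.5 p [0.5609 0.1375 0.2527] xdir [-0.      0.0001 -1.    ] yhead 22.65496436266726 w 0.0156 F [-0.0627  0.5478  1.6419] M [0.0731 0.1436 0.0178] q [ 0.1199  0.4023  1.721   0.0001  1.0183 -0.2755]
[[-0.6141 -0.1549  1.2039]
 [-1.4596  0.0366  3.0435]
 [-1.0463  0.3099  0.8574]
 [-0.6485  0.3234  2.0299]]
```

View pics/s13c.png

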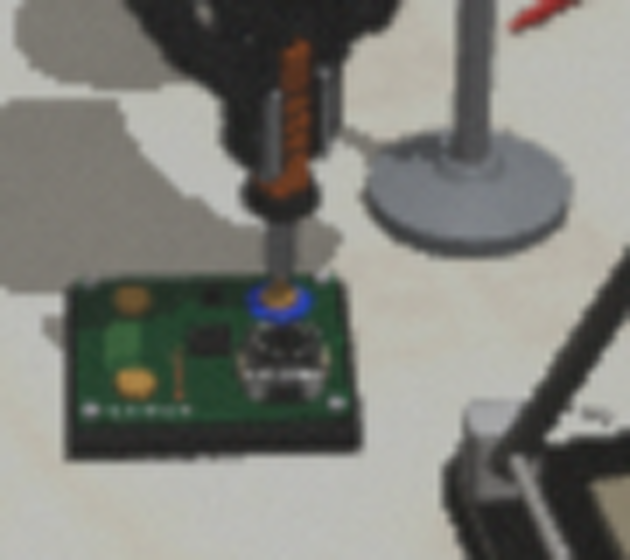

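View pics/w13c.png

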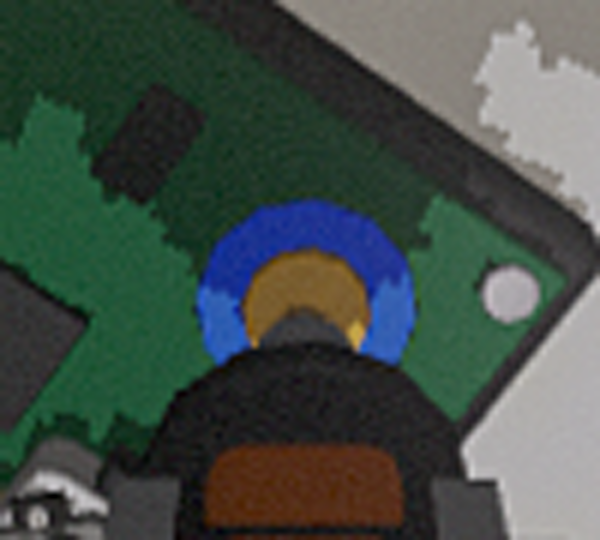

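Call:
{"api": "arm_command", "payload": {"targets": [{"dp": [0.001, 0, 0], "turn": [0, 0, 0], "grip": -1}, {"dp": [0, 0, 0], "turn": [0, 0, 0], "grip": -1}, {"dp": [0.001, 0, 0], "turn": [0, 0, 0], "grip": -1}, {"dp": [0, 0, 0], "turn": [0, 0, 0], "grip": -1}, {"dp": [0, 0, 0], "turn": [0, 0, 0], "grip": -1}, {"dp": [0, 0, 0], "turn": [0, 0, 0], "grip": -1}, {"dp": [0, 0, 0], "turn": [0, 0, 0], "grip": -1}]}}

```text
clock: 16.45
position: [0.5609, 0.1375, 0.2507]
ee_rot: [0.588, 0.392, 0.588, -0.392]
contact_force: [-0.9, 0.5, 2.8]
width: 0.0155
```

```bash
python3 - <<'E'
from h import *
f=[];p=[]
for i in range(14):
    im=manip.get_image(['side','wrist','top'][i%3]); s=manip.get_state(); f.append(s['contact_force']); p.append(s['position'])
    if i<3: cv2.imwrite('pics/f14_%d.png'%i,im[:,:,::-1])
    if i==0: cv2.imwrite('pics/s14c.png',cv2.resize(im[170:250,230:320,::-1],None,fx=7,fy=7,interpolation=cv2.INTER_CUBIC))
print(np.mean(f,0),np.std(f,0),np.mean(p,0)); st()
im=cv2.imread('pics/f14_2.png');cv2.imwrite('pics/t14c.png',cv2.resize(im[150:290,120:320],None,fx=4,fy=4))
E
```

```text
[-0.9701 -0.043   2.4526] [0.4761 0.5622 0.5325] [0.5609 0.1375 0.2507]
t 17.15 p [0.5609 0.1375 0.2507] xdir [ 0.      0.0001 -1.    ] yhead 22.658395849391567 w 0.0155 F [-1.2285  0.1015  1.7189] M [ 0.0036  0.2641 -0.0205] q [ 0.12    0.4044  1.7234  0.0001  1.0137 -0.2755]
```

View pics/s14c.png

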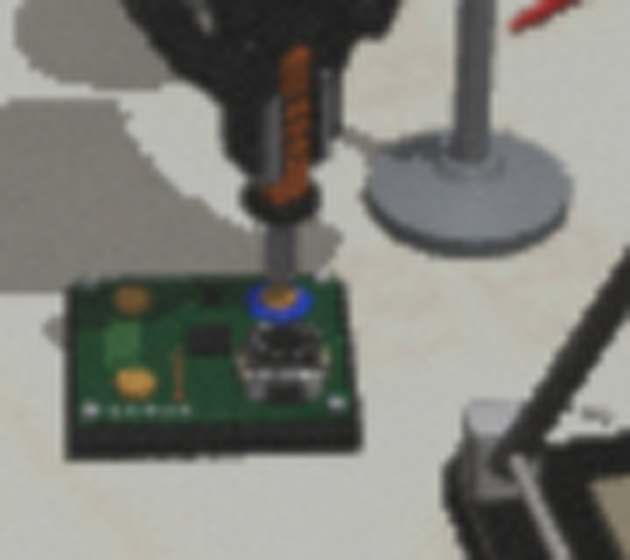

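View pics/t14c.png

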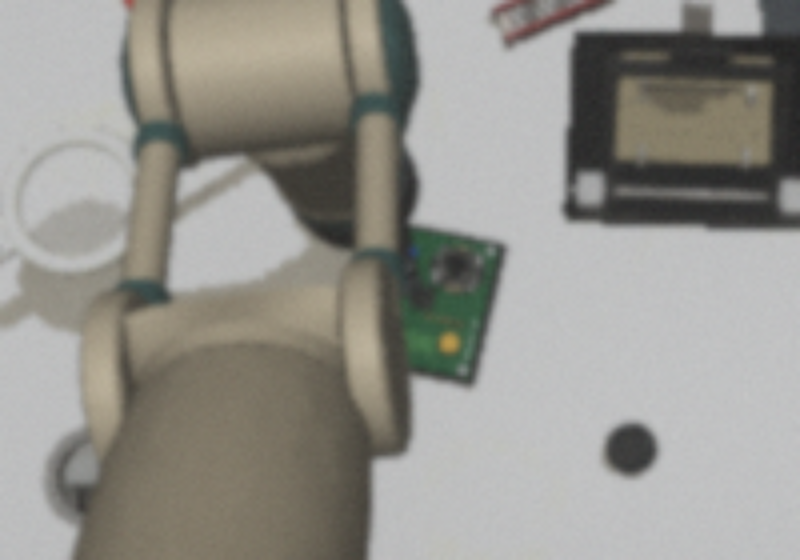

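View pics/f14_1.png

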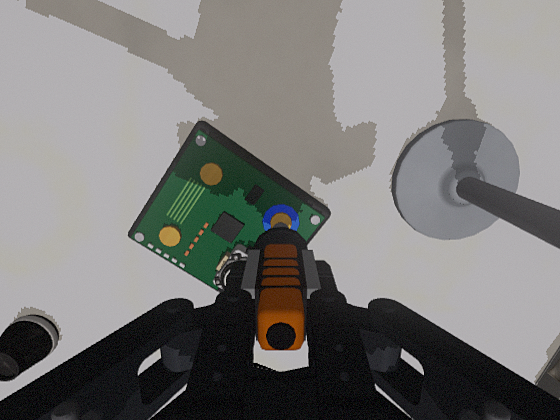

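```bash
python3 -c "
from rig import manip; print(manip.sign_off())"
```

```text
the job is handed in; nothing more can be done
None
```

I completed the task and handed it in at 17.2 s, still holding the probe on the blue-ringed pad. Sign-off gave no verdict, so the results below are my own readings.

- **Magnifier:** I caged the handle pin loosely between the fingers and swung it along its arc to about 1.55 rad (nearly 90°). The last top picture still shows it well clear of the board.
- **Probe:** I gripped it at the handle with 40 N and lifted it straight out of the stand. I then carried it round at height and lowered it in small steps onto the marked pad. In the last wrist picture it had not slipped in the jaws.
- **Press force:** The upward force averaged 2.5 N over 14 noisy readings (spread 0.5 N). By the spring figures that is about 4 mm in; by the arm's height it is about 5 mm.
- **Tip position and tilt:** My last measurement, taken 7 mm above the pad, put the tip about 1.5 mm off centre, and I corrected most of that. The tool axis was vertical to within measurement. The probe itself leaned by about 1° or less in the wrist view after lifting.
- **Bystanders:** I touched none of them, and the loupe looked unmoved at the end. The memory stick was hidden behind the arm in the last top picture, and I did not re-measure the timer's position.

Two readings disagreed slightly. The side camera put the pad about 5 mm lower in y than the top and wrist cameras did, so I positioned the tip relative to the pad within single pictures. There was also a sideways force reading of about 1 N, near the noise level, which I left alone.

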